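# Load the chilled chest and seal its cover

## Robot

A 6-joint arm with a two-finger parallel gripper is mounted at the origin on the work surface. World frame = base frame: x ahead of the robot, y to its left, z up, the work surface at z = 0. Lengths are in mm, angles in rad, forces in N, time in s.
With the tool pointing down it reaches from about 325 to 925 mm from the base axis. Payload 3.1 kg.
Tool frame: the origin (TCP) lies midway between the tips of the shut fingers; the grasp point (between the pads) lies 19 mm behind it (manip.hold_point_z is the distance from the TCP to the grasp point, in mm); z points along the fingers, y is the direction in which the jaws open and shut (so a half turn about z gives the same grasp; the last joint's range is limited). The gripper opens to 85 mm and grips with 20 to 120 N. Pads are 22 mm wide; open, the fingers measure 114 mm over their backs; the gripper's body (76 mm by 85 mm) begins 54 mm behind the grasp point. The pads swing forward as they close: fully open they stand 13 mm farther back than shut.
Start: joints at [1.05, 0.217, 1.613, -0, 1.311, -0.112], TCP at [248.426, 573.519, 231.3] pointing down, gripper open.
Joint ranges: [-2.75, 2.75], [-0.78, 2.1], [0.31, 2.55], [-1.13, 4.27], [0.13, 2.63], [-2.58, 2.58]. Speed limits (rad/s): [2.79, 2.79, 3.14, 3.14, 3.14, 3.14].

## Interface

Orientations are given as [roll, pitch, yaw] about the fixed x, y, z axes, in that order (R = Rz(yaw) Ry(pitch) Rx(roll)).
In Python, from rig import manip gives the robot as it stands. The module is installed in compiled form; this text tells all that it offers.
- The arm moves only by the tool carry_out, never from a script. Its argument "deltas" is a list of rows, each an object of numbers: "x", "y", "z": the shift along the tool's x, y, z in m; "roll": the turn about the tool's z in rad; "hand": the closure, from -1 (fully open) to 1 (shut). A call has 1 to 20 rows; each row is the pose to reach, as a shift and turn from the pose commanded when the call began, along the tool's axes at that moment; what a row does not reach only later rows make up. A row lasts 1/8 s, in which the tool goes at most 62.5 mm and 10.7 degrees, less where a joint would pass 70% of its speed; a pose out of reach is approached as far as the arm can. A call with a gripper value outside its range is refused whole. The fingers move at their own pace and stop on an object; "newtons" is the grip in N (left out, the last holds). Time passes only in rows, so rows that repeat a pose let the fingers close. It gives the time, the measured TCP pose, the force and the opening at its end, in the units of the state.
- manip.read_state(): the state, without advancing time (a new reading comes with each control period).
- manip.read_camera(name): name is "scene" or "top"; returns the picture (480x640x3 uint8, red, green, blue); there is no depth.
- manip.calibration(name): a dict with "fx", "fy", "cx", "cy" (pixels), "k1" (the pictures are not rectified: a ray, as slopes to the right and down, at radius r is drawn at 1 + k1 r^2 times it, then the intrinsics apply), "T" (4x4, takes a point from camera to world coordinates). Camera axes: x right, y down, z forward; pixel columns grow to the right and rows downward; lengths in mm; the calibration is good to about 2 mm. A picture is of the moment at which its call begins. calibration takes no time and is no camera call.
- manip.close_job(): hands the job in, once; it reports no verdict.
The state is a dict: "time_s": time; "qpos": joint angles; "dq": joint speeds; "tau": joint torques, N m; "eef_pos": TCP position; "ee_rot": TCP orientation; "wrist_force": force on the tool from outside, world axes, zero at the start; "torque": the same for the moment, N m; "finger_gap": finger opening in mm.
Only numpy, scipy, OpenCV 4.12 (cv2) and the standard library are available. Lean on these libraries where they do the work, as an engineer would, in place of code of your own. Each camera call takes 0.05 s, during which the arm holds its last target. There are 200 camera calls.

## Task

Stand the white canister that is out on the counter on the bare rubber mat in the free compartment of the open metal chest. Then push the heavy cover down, slowly over several seconds, without forcing it or letting it slam, and press its free edge fully home on the seal with 15 to 20 newtons for a second before letting go. Leave the other canisters standing in the chest and everything else on the counter where it is.

Things in the scene. Friction and masses are not known exactly. Their poses are not given: they have to be found in the camera images.
- can: the white canister out on the counter: an upright cylinder 54 mm across and 48 mm high with a straight round knob on top, 22 mm across and 32 mm tall (80 mm overall), 0.25 kg. Origin at the centre of its underside, z up.
- can_b: an identical white canister that already stands in the chest; origin at the centre of its underside. Leave it standing there.
- can_c: another identical white canister that already stands in the chest; origin at the centre of its underside. Leave it standing there.
- mat: thin black rubber mat, a disc 44 mm across and 3 mm thick, fixed on the chest floor in the one free compartment (which of the three varies). Origin at the centre of its underside.
- chest: open-topped metal chest, fixed: 246 (x) x 170 (y) x 110 (z) mm outside, walls and floor 6 mm thick, two full-height partitions across x making three compartments side by side, each about 74 mm (x) by 158 mm (y). Origin at the centre of its underside; its x axis runs along the hinge, its +y side carries the hinge.
- cover_hinge (a point): middle of the cover's hinge axis, on the chest's +y rim, 110.5 mm above the chest's underside, axes as the chest's. The cover is a plate 12 mm thick, 246 mm along the hinge, reaching 175 mm from the hinge axis, whose underside lies level with the axis when closed. When open its outer face looks away from the chest (to the chest's +y): push on that face.
- cover (a joint): opening angle of the heavy steel cover (0.6 to 1.1 kg), rad: 0 = flat on the chest, 1.57 = upright, more = leaning back outwards; starts at 1.65 to 1.9. Its stiff hinge (about 1.3 N m of friction) holds it wherever it is left. Below about 0.04 a springy rubber seal on the rim resists more and more; 10 to 14 N straight down near the free edge bring it home (below 0.012), where it stays. Over 30 N on it is forcing it.
- cover_lip (a point): middle of the cover's lip, on its outer (when closed, upper) face, 190 mm from the hinge axis. The lip, as thick as the plate, 110 mm long, continues the middle of the free edge out to 205 mm. y axis from the lip towards the hinge, z axis out of the outer face.
- cap: small white plastic cap on the counter, 42 mm across, 28 mm high; not to be disturbed. Origin under its centre.
- timer: black kitchen timer, 35 x 75 x 60 mm; not to be disturbed. Origin under its centre.
- jug: white jug with a handle, 116 mm across, 184 mm high; not to be disturbed. Origin under its centre.
- flask: black vacuum flask, 110 mm across, 220 mm high; not to be disturbed. Origin under its centre.
- saucers: stack of white saucers, 120 mm across, 57 mm high; not to be disturbed. Origin under its centre.
There are look-alikes about, which are no part of the job. What is shaped like the can but blue is not meant. What is shaped like the can_b but red is not meant.

How it is judged:
By the outcome, as a careful person would: the job done as asked, in the order asked, and still so for the second after the job is handed in, with the robot touching nothing.
It also fails if it takes over 72 s, if anything falls off the work surface, if the arm or the gripper's body presses on something with over 40 N, if the wrist force passes 120 N, or if a joint passes its speed limit or range.

## Working session

There is one attempt and no reset: what is moved stays moved. The work goes in short steps, Python scripts to look and compute and a tool call to move; the robot and the scene stay as the last step left them, time stands still between calls to the robot, and variables do not carry over. Pictures are saved under pics/ and viewed, about 8 in all and at most 12, crops included, and the job is handed in when it is done.

Besides the shell and the picture viewer there is one more tool, called after "Request:" as name(argument=value, ...) on one line, values as JSON. carry_out: Moves the arm, as the interface text tells. Its arguments: {"type":"object","properties":{"deltas":{"type":"array"},"newtons":{"type":"number"}},"required":["deltas"]}

```bash
mkdir -p pics && cat > h.py <<'E'
import numpy as np, cv2
from rig import manip
def ray(c,u,v):
    d=(u-c['cx'])/c['fx'],(v-c['cy'])/c['fy']
    K=np.eye(3); p=cv2.undistortPoints(np.array([[[u,v]]],float),np.array([[c['fx'],0,c['cx']],[0,c['fy'],c['cy']],[0,0,1.]]),np.array([c['k1'],0,0,0.]))[0,0]
    T=np.array(c['T']); return T[:3,3],T[:3,:3]@np.array([p[0],p[1],1.])
def onz(c,u,v,z):
    o,d=ray(c,u,v); return o+d*(z-o[2])/d[2]
def tri(c1,p1,c2,p2):
    (a,d),(b,e)=ray(c1,*p1),ray(c2,*p2)
    s=np.linalg.lstsq(np.c_[d,-e],b-a,rcond=None)[0]
    x,y=a+d*s[0],b+e*s[1]; return (x+y)/2,np.linalg.norm(x-y)
def proj(c,P):
    T=np.array(c['T']); q=T[:3,:3].T@(np.array(P,float)-T[:3,3]); x=q[:2]/q[2]; x=x*(1+c['k1']*(x@x))
    return np.array([c['fx']*x[0]+c['cx'],c['fy']*x[1]+c['cy']])
def shot(n,f):
    im=manip.read_camera(n); cv2.imwrite(f'pics/{f}.png',im[:,:,::-1]); return im
E
python3 - <<'E'
from h import *
for n in('scene','top'):
    shot(n,n+'0'); c=manip.calibration(n); print({k:np.round(v,3).tolist() for k,v in c.items() if not isinstance(v,str)})
print(manip.read_state())
E
```

```text
{'fx': 550.454, 'fy': 550.454, 'cx': 320.965, 'cy': 236.316, 'k1': -0.068, 'T': [[-0.231, 0.779, -0.583, 1185.651], [0.973, 0.191, -0.13, -1.259], [0.01, -0.597, -0.802, 925.952], [0.0, 0.0, 0.0, 1.0]]}
{'fx': 522.376, 'fy': 522.376, 'cx': 316.774, 'cy': 241.912, 'k1': 0.027, 'T': [[-0.029, -0.982, 0.184, 422.485], [-1.0, 0.028, -0.009, -122.525], [0.004, -0.184, -0.983, 1081.071], [0.0, 0.0, 0.0, 1.0]]}
{'time_s': 0.1, 'qpos': array([ 1.04978355e+00,  2.17681098e-01,  1.61482824e+00, -1.42507673e-05,
        1.31128151e+00, -1.12177801e-01]), 'dq': array([-0.00017968, -0.00090244, -0.00249141, -0.00080181, -0.00039995,
        0.00076324]), 'tau': array([-7.01393128e-05, -3.98077297e+01, -3.04970598e+01, -1.41378914e-04,
        4.25555903e-03, -1.33998626e-07]), 'eef_pos': array([248.05638069, 572.84563468, 230.06886886]), 'ee_rot': array([-3.13940674e+00, -2.32392063e-04,  2.73276109e+00]), 'wrist_force': array([-0.18906012,  0.0576706 ,  0.68529668]), 'torque': array([-0.06275773,  0.02083412,  0.03920873]), 'finger_gap': 85.49981120052169}
```

View pics/scene0.png

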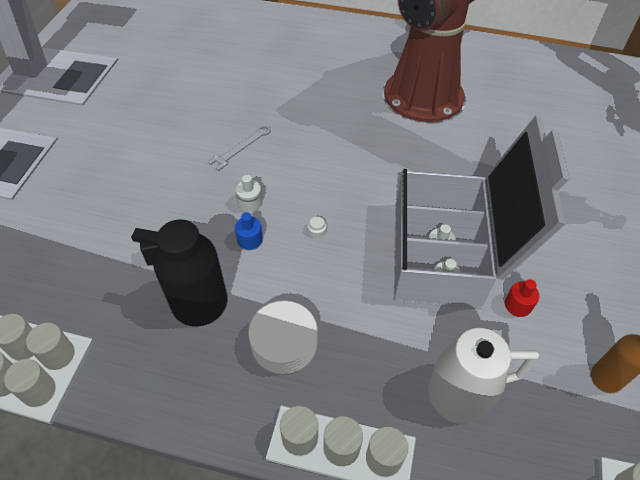

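View pics/top0.png

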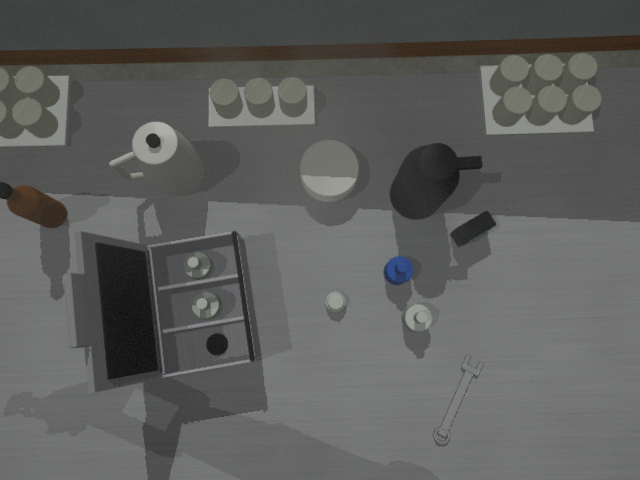

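Top view (up = +x, right = −y): a white can stands at (418,318). Also there are a blue look-alike (399,270), a cap (336,301), in-chest cans (195,264) and (205,304), and the mat in the compartment nearest the robot (217,344).

In the scene view the can is at (248,190), blue at (248,232), red at (521,297), cap at (317,225) and the cans in the chest at (443,232) and (449,264). The can I want is the white, knobbed one. One close crop will check it.

```bash
python3 - <<'E'
from h import *
t=cv2.imread('pics/top0.png'); s=cv2.imread('pics/scene0.png')
def cr(im,x,y,w,h,k): return cv2.resize(im[y:y+h,x:x+w],None,fx=k,fy=k,interpolation=cv2.INTER_CUBIC)
C=np.zeros((600,800,3),np.uint8)
C[:300,:400]=cr(t,60,220,200,150,2)*1
C[:300,:400]=np.clip(cr(t,65,225,200,150,2).astype(int)*1.5,0,255)
C[:300,400:]=cr(s,390,110,200,150,2)
C[300:,:300]=cr(t,380,280,75,75,4)
C[300:,300:600]=cr(s,210,160,75,75,4)
C[300:,600:]=cr(t,185,320,50,75,4)
cv2.imwrite('pics/crop1.png',C)
E
```

```text
(no output)
```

View pics/crop1.png

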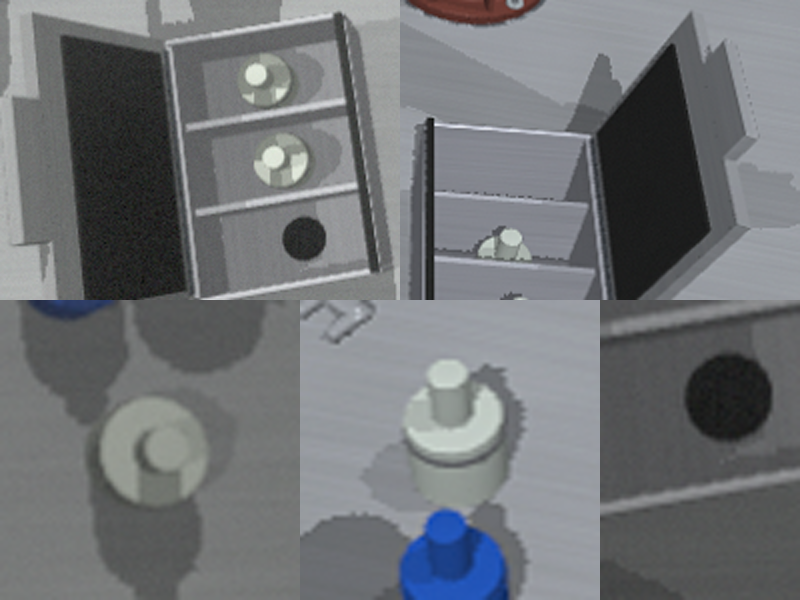

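The crop confirms it: the can at top (418,318) is white with a knob, and the knob top is at top (422,317) and scene (247,178.5). The mat is bare at top (217,344). The rim corners and the lip corners are readable as well.

```bash
python3 - <<'E'
from h import *
S,T=manip.calibration('scene'),manip.calibration('top')
r=lambda x:np.round(x,1)
p,e=tri(T,(422,317),S,(247,178.5)); print('knob top',r(p),r(e))
print('shoulder disc z48',r(onz(T,418.7,317.5,48)),'scene',r(onz(S,210+153/4,160+119/4,48)))
im=cv2.imread('pics/top0.png')
sub=im[325:365,197:237].max(2); m=(sub<28).astype(np.uint8)
n,l,st,ce=cv2.connectedComponentsWithStats(m); i=1+np.argmax(st[1:,4]); mc=ce[i]+[197,325]; print('mat px',r(mc),st[i],'->',r(onz(T,*mc,9)))
R={'A hinge far':(149,247),'B front far':(236,233),'C front near':(254,360),'D hinge near':(162.5,373.5)}
for k,v in R.items(): print(k,r(onz(T,*v,110)))
for k,a,b in(('C',(254,360),(405,171)),('D',(162.5,373.5),(485,178.5))):
    p,e=tri(T,a,S,b); print('tri',k,r(p),r(e))
print('red on z80',r(onz(S,530,285,80)),'orange',r(onz(S,605,385,0)),'jug',r(onz(S,470,400,0)), 'cap',r(onz(T,336,301,28)),'blue knob',r(onz(T,401,268,80)))
E
```

```text
knob top [ 459.3 -325.6   76.7] 4.6
shoulder disc z48 [ 460.  -327.3   48. ] scene [ 464.9 -321.5   48. ]
mat px [214.8 338. ] [16 12  4  3  5] -> [432.4  78.3   9. ]
A hinge far [603.6 184.  110. ]
B front far [625.9  20.9 110. ]
C front near [390.2 -11.7 110. ]
D hinge near [371.8 152.4 110. ]
tri C [389.8  -8.4 108.1] 6.3
tri D [371.6 154.5 109.4] 3.6
red on z80 [588.  257.8  80. ] orange [714.9 420.    0. ] jug [796.3 182.4   0. ] cap [ 498.1 -167.5   28. ] blue knob [ 554.3 -293.    80. ]
```

```bash
cat >> h.py <<'E'
def delta(P,yaw=None):
    s=manip.read_state(); p=s['eef_pos']; ps=s['ee_rot'][2]
    d=np.array(P,float)-p; c,n=np.cos(ps),np.sin(ps)
    roll=0 if yaw is None else -((yaw-ps+np.pi)%(2*np.pi)-np.pi)
    return np.round([(c*d[0]+n*d[1])/1e3,(n*d[0]-c*d[1])/1e3,-d[2]/1e3,roll],4)
E
python3 - <<'E'
from h import *
T=manip.calibration('top')
im=cv2.imread('pics/top0.png',0); sub=cv2.resize(im[328:362,200:236],None,fx=4,fy=4,interpolation=cv2.INTER_CUBIC)
_,m=cv2.threshold(sub,0,255,cv2.THRESH_BINARY_INV+cv2.THRESH_OTSU)
n,l,st,ce=cv2.connectedComponentsWithStats(m)
for i in range(1,n): 
  if st[i,4]>500: print(st[i],ce[i]/4+[200,328],onz(T,*(ce[i]/4+[200,328]),9))
print(onz(T,217,344.25,9), onz(T,217-10.8,344.25,9))
print(delta((461,-325,381)),delta((461,-325,150)),delta((461,-325,52)))
E
```

```text
[  25   21   87   89 6061] [217.01035308 344.2645603 ] [419.94231307  73.78360366   9.        ]
[419.97161629  73.80457301   9.        ] [420.64171324  95.42171073   9.        ]
[-0.5523 -0.7392 -0.1509  0.    ] [-0.5523 -0.7392  0.0801  0.    ] [-0.5523 -0.7392  0.1781  0.    ]
```

Request:
carry_out(deltas=[{"z":-0.06},{"z":-0.12},{"z":-0.15},{"x":-0.05,"y":-0.067,"z":-0.15},{"x":-0.55,"y":-0.739,"z":-0.15,"hand":-0.2},{"x":-0.55,"y":-0.739,"z":-0.15},{"x":-0.55,"y":-0.739,"z":-0.15},{"x":-0.55,"y":-0.739,"z":-0.15},{"x":-0.55,"y":-0.739,"z":-0.15},{"x":-0.55,"y":-0.739,"z":-0.15},{"x":-0.55,"y":-0.739,"z":-0.15},{"x":-0.55,"y":-0.739,"z":-0.15},{"x":-0.55,"y":-0.739,"z":-0.15},{"x":-0.55,"y":-0.739,"z":-0.15},{"x":-0.55,"y":-0.739,"z":-0.15},{"x":-0.55,"y":-0.739,"z":-0.1},{"x":-0.55,"y":-0.739,"z":0.0},{"x":-0.55,"y":-0.739,"z":0.08},{"x":-0.55,"y":-0.739,"z":0.08},{"x":-0.55,"y":-0.739,"z":0.08}], newtons=40)

```text
validation failed for argument at $.de...
```

```bash
python3 - <<'E'
from h import *
print(manip.read_state()['qpos'],delta((461,-325,52)))
s=shot('scene','s1')[120:270,150:350]; t=shot('top','t1')[240:390,330:530]
cv2.imwrite('pics/c2.png',cv2.resize(np.hstack([s,t])[:,:,::-1],None,fx=2,fy=2))
E
```

```text
[ 1.04978355e+00  2.17681098e-01  1.61482824e+00 -1.42507673e-05
  1.31128151e+00 -1.12177801e-01] [-0.5523 -0.7392  0.1781  0.    ]
```

View pics/c2.png

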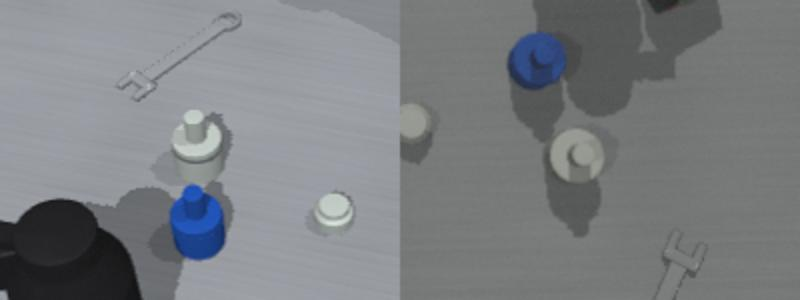

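The crop shows the can still untouched, because the move was refused. I'll give all five fields in every row. (4 pictures viewed.)

Request:
carry_out(deltas=[{"x":0,"y":0,"z":-0.06,"roll":0,"hand":-1},{"x":0,"y":0,"z":-0.12,"roll":0,"hand":-1},{"x":0,"y":0,"z":-0.15,"roll":0,"hand":-1}], newtons=40)

```text
time_s: 0.57
eef_pos: [249.0, 574.5, 386.1]
ee_rot: [3.135, 0.001, 2.733]
wrist_force: [0.3, -0.2, 0.1]
finger_gap: 85.6
```

Request:
carry_out(deltas=[{"x":-0.552,"y":-0.74,"z":0,"roll":0,"hand":-0.2},{"x":-0.552,"y":-0.74,"z":0,"roll":0,"hand":-0.2},{"x":-0.552,"y":-0.74,"z":0,"roll":0,"hand":-0.2},{"x":-0.552,"y":-0.74,"z":0,"roll":0,"hand":-0.2},{"x":-0.552,"y":-0.74,"z":0,"roll":0,"hand":-0.2},{"x":-0.552,"y":-0.74,"z":0,"roll":0,"hand":-0.2},{"x":-0.552,"y":-0.74,"z":0,"roll":0,"hand":-0.2},{"x":-0.552,"y":-0.74,"z":0,"roll":0,"hand":-0.2},{"x":-0.552,"y":-0.74,"z":0,"roll":0,"hand":-0.2},{"x":-0.552,"y":-0.74,"z":0,"roll":0,"hand":-0.2},{"x":-0.552,"y":-0.74,"z":0,"roll":0,"hand":-0.2},{"x":-0.552,"y":-0.74,"z":0,"roll":0,"hand":-0.2},{"x":-0.552,"y":-0.74,"z":0,"roll":0,"hand":-0.2},{"x":-0.552,"y":-0.74,"z":0,"roll":0,"hand":-0.2},{"x":-0.552,"y":-0.74,"z":0,"roll":0,"hand":-0.2},{"x":-0.552,"y":-0.74,"z":0.06,"roll":0,"hand":-0.2},{"x":-0.552,"y":-0.74,"z":0.12,"roll":0,"hand":-0.2},{"x":-0.552,"y":-0.74,"z":0.18,"roll":0,"hand":-0.2},{"x":-0.552,"y":-0.74,"z":0.23,"roll":0,"hand":-0.2},{"x":-0.552,"y":-0.74,"z":0.23,"roll":0,"hand":-0.2}])

```text
time_s: 3.08
eef_pos: [457.2, -321.8, 145.9]
ee_rot: [3.138, -0.012, 2.733]
wrist_force: [-0.6, -0.0, -0.5]
finger_gap: 51.4
```

```bash
python3 - <<'E'
from h import *
st=manip.read_state();print(st['time_s'],st['qpos'],st['eef_pos'],st['finger_gap'],delta((461,-325,52)))
s=shot('scene','s1')[120:270,150:350]; t=shot('top','t1')[240:390,330:530]
cv2.imwrite('pics/c2.png',cv2.resize(np.hstack([s,t])[:,:,::-1],None,fx=2,fy=2))
E
```

```text
3.075 [-7.38761458e-01  1.74869037e-01  1.83285136e+00  7.83889506e-07
  1.14605309e+00 -1.90063323e+00] [ 457.22115465 -321.76254901  145.86596362] 51.38777113063709 [-0.0048 -0.0015  0.0939  0.    ]
```

View pics/c2.png

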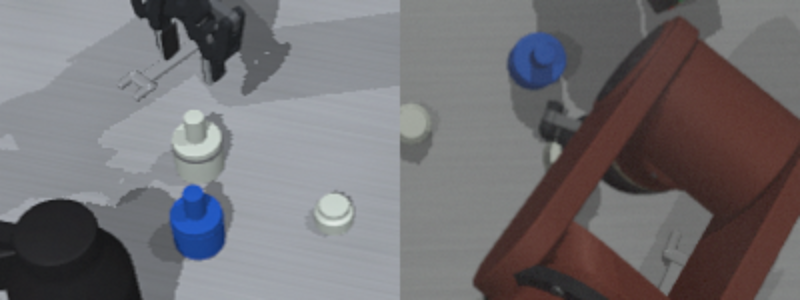

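The fingers straddle the can at TCP z≈150 in the scene view (crop fingertips at (168,55) and (212,75), can at (195,150)). The commanded xy is (461,−325). I'll descend and grip.

Request:
carry_out(deltas=[{"x":0,"y":0,"z":0.03,"roll":0,"hand":-0.2},{"x":0,"y":0,"z":0.06,"roll":0,"hand":-0.2},{"x":0,"y":0,"z":0.08,"roll":0,"hand":-0.2},{"x":0,"y":0,"z":0.098,"roll":0,"hand":-0.2},{"x":0,"y":0,"z":0.098,"roll":0,"hand":-0.2},{"x":0,"y":0,"z":0.098,"roll":0,"hand":-0.2}])

```text
time_s: 3.92
eef_pos: [461.5, -325.5, 54.3]
ee_rot: [-3.141, 0.002, 2.733]
wrist_force: [-0.5, -0.8, 0.4]
finger_gap: 51.2
```

```bash
python3 - <<'E'
from h import *
st=manip.read_state();print(st['eef_pos'],st['wrist_force'])
s=shot('scene','s2')[140:240,190:310]; 
cv2.imwrite('pics/c3.png',cv2.resize(s[:,:,::-1],None,fx=4,fy=4))
E
```

```text
[ 461.527247   -325.54085467   54.25463744] [-0.49778493 -0.81647682  0.3801426 ]
```

View pics/c3.png

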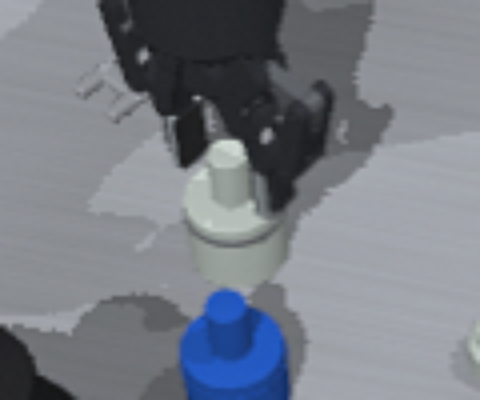

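The knob (crop 228,150) lies between the two fingertips (185,160) and (272,205), so I'll close. (6 viewed.)

Request:
carry_out(deltas=[{"x":0,"y":0,"z":0,"roll":0,"hand":1},{"x":0,"y":0,"z":0,"roll":0,"hand":1},{"x":0,"y":0,"z":0,"roll":0,"hand":1},{"x":0,"y":0,"z":0,"roll":0,"hand":1},{"x":0,"y":0,"z":0,"roll":0,"hand":1},{"x":0,"y":0,"z":0,"roll":0,"hand":1},{"x":0,"y":0,"z":-0.01,"roll":0,"hand":1},{"x":0,"y":0,"z":-0.03,"roll":0,"hand":1},{"x":0,"y":0,"z":-0.03,"roll":0,"hand":1},{"x":0,"y":0,"z":-0.03,"roll":0,"hand":1}], newtons=45)

```text
time_s: 5.22
eef_pos: [460.8, -324.8, 83.5]
ee_rot: [-3.142, 0.0, 2.733]
wrist_force: [0.5, 0.9, -1.6]
finger_gap: 20.5
```

```bash
python3 - <<'E'
from h import *
st=manip.read_state();print(st['eef_pos'],st['wrist_force'],st['qpos'])
print(delta((420,74,250),3.277), delta((420,74,66),3.277))
E
```

```text
[ 460.76825972 -324.8361778    83.51372559] [ 0.4985097   0.85041576 -1.63859565] [-7.38581946e-01  2.60943440e-01  1.86358535e+00  6.17098693e-05
  1.01685060e+00 -1.90063999e+00]
[ 0.1959  0.3498 -0.1665 -0.5442] [ 0.1959  0.3498  0.0175 -0.5442]
```

Request:
carry_out(deltas=[{"x":0,"y":0,"z":-0.04,"roll":0,"hand":1},{"x":0,"y":0,"z":-0.08,"roll":0,"hand":1},{"x":0.01,"y":0.018,"z":-0.12,"roll":0,"hand":1},{"x":0.03,"y":0.053,"z":-0.12,"roll":-0.06,"hand":1},{"x":0.055,"y":0.097,"z":-0.12,"roll":-0.15,"hand":1},{"x":0.08,"y":0.142,"z":-0.12,"roll":-0.24,"hand":1},{"x":0.105,"y":0.187,"z":-0.12,"roll":-0.33,"hand":1},{"x":0.13,"y":0.232,"z":-0.12,"roll":-0.42,"hand":1},{"x":0.155,"y":0.277,"z":-0.12,"roll":-0.5,"hand":1},{"x":0.175,"y":0.312,"z":-0.12,"roll":-0.544,"hand":1},{"x":0.19,"y":0.339,"z":-0.12,"roll":-0.544,"hand":1},{"x":0.196,"y":0.35,"z":-0.12,"roll":-0.544,"hand":1},{"x":0.196,"y":0.35,"z":-0.12,"roll":-0.544,"hand":1},{"x":0.196,"y":0.35,"z":-0.12,"roll":-0.544,"hand":1}])

```text
time_s: 6.98
eef_pos: [420.2, 73.3, 203.1]
ee_rot: [-3.141, -0.0, -3.007]
wrist_force: [-0.4, -0.0, -2.1]
finger_gap: 20.9
```

```bash
python3 - <<'E'
from h import *
st=manip.read_state();print(st['eef_pos'],st['ee_rot'],st['wrist_force'],st['qpos'],st['finger_gap'])
print(delta((420,74,64),3.277))
s=shot('scene','s3')[60:310,350:600];t=shot('top','t3')[200:450,60:310]
cv2.imwrite('pics/c4.png',cv2.resize(np.hstack([s,t])[:,:,::-1],None,fx=1.6,fy=1.6))
E
```

```text
[420.15005202  73.26130918 203.13375159] [-3.14092750e+00 -3.82780286e-04 -3.00719658e+00] [-0.44726343 -0.03764895 -2.0986084 ] [ 8.26951599e-03 -1.99101672e-01  2.08709766e+00 -7.45129344e-04
  1.25389281e+00 -1.69669070e+00] 20.909395683024613
[ 0.      0.0008  0.1391 -0.001 ]
```

View pics/c4.png

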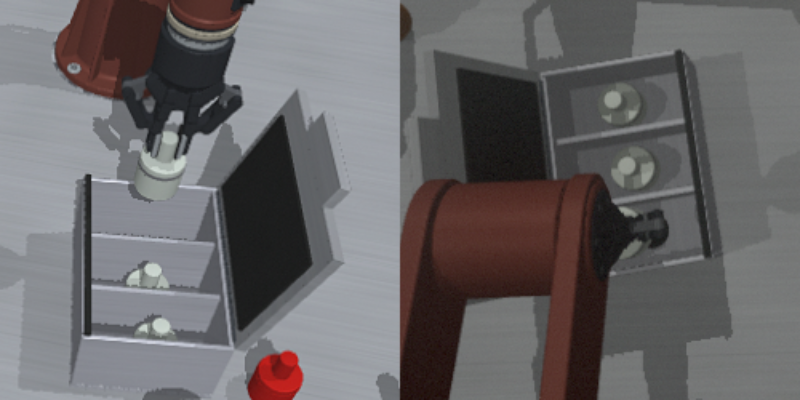

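The can hangs upright above the free compartment: knob at scene crop (170,140), gripper over the mat in the top crop (655,230). The arm shows to the +y side in the top view, so I'll check its height against the cover before lowering.

```bash
python3 - <<'E'
import cv2
a=cv2.imread('pics/s3.png')[0:260,330:640]; b=cv2.imread('pics/t3.png')[180:480,0:310]
cv2.imwrite('pics/c5.png',cv2.resize(cv2.hconcat([cv2.copyMakeBorder(a,0,40,0,0,cv2.BORDER_CONSTANT),b]),None,fx=1.28,fy=1.28))
E
```

```text
(no output)
```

View pics/c5.png

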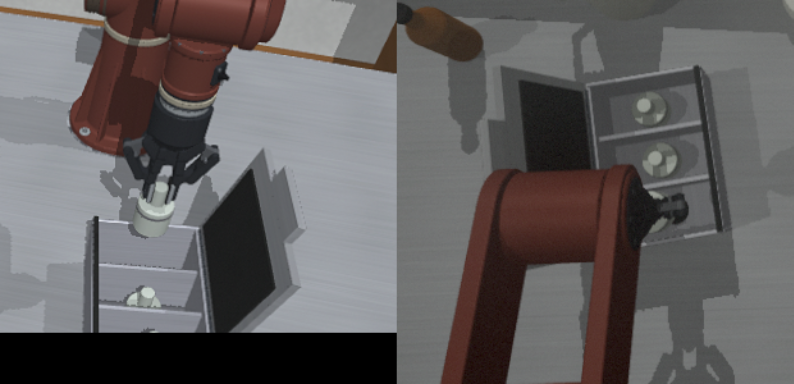

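The wrist cross-cylinder sits above the gripper, with its right end at scene crop (285,20) and its left end at top crop (497,215). I'll triangulate its height.

```bash
python3 - <<'E'
from h import *
S,T=manip.calibration('scene'),manip.calibration('top')
for a,b in(((85,345),(548,16)),((189,345),(455,12)),((80,350),(548,25)),((90,340),(545,5))):
    print(tri(T,a,S,b))
# cover: lip free-edge corners (inner face edge) scene / top
for a,b in(((71,273.5),(568.5,176.5)),((73,346),(551,131)),((81,236),(563,224)),((96,389),(536,118))): print('lip',tri(T,a,S,b))
E
```

```text
(array([424.51765824, 141.03455077, 499.20929928]), np.float64(26.685728516028757))
(array([420.91447458,  20.87627833, 485.97799377]), np.float64(6.55062124483961))
(array([419.30900593, 149.38963039, 483.78845149]), np.float64(20.335395039916158))
(array([429.47060785, 129.81734438, 517.0066687 ]), np.float64(29.184354461873077))
lip (array([530.68011616, 242.1460667 , 304.36313633]), np.float64(10.80712410978062))
lip (array([425.01288118, 225.26778206, 303.36318831]), np.float64(3.953239404490782))
lip (array([595.35150992, 246.44816029, 265.88133573]), np.float64(8.430176324581076))
lip (array([361.08281579, 205.98468704, 272.39899914]), np.float64(4.105572278466229))
```

Wrist cylinder: centre about 287 mm above the TCP, y ≤ 145. The cover is at y ≥ 152 and its plate reaches only z ≈ 285, so it clears. The cover angle is about 1.85. Lowering now.

Request:
carry_out(deltas=[{"x":0,"y":0,"z":0.03,"roll":0,"hand":1},{"x":0,"y":0.001,"z":0.06,"roll":0,"hand":1},{"x":0,"y":0.001,"z":0.085,"roll":0,"hand":1},{"x":0,"y":0.001,"z":0.105,"roll":0,"hand":1},{"x":0,"y":0.001,"z":0.12,"roll":0,"hand":1},{"x":0,"y":0.001,"z":0.13,"roll":0,"hand":1},{"x":0,"y":0.001,"z":0.136,"roll":0,"hand":1},{"x":0,"y":0.001,"z":0.139,"roll":0,"hand":1},{"x":0,"y":0.001,"z":0.139,"roll":0,"hand":1},{"x":0,"y":0.001,"z":0.139,"roll":0,"hand":1}])

```text
time_s: 8.32
eef_pos: [420.4, 75.2, 64.8]
ee_rot: [-3.141, 0.001, -3.006]
wrist_force: [0.3, -0.6, -2.3]
finger_gap: 20.5
```

Request:
carry_out(deltas=[{"x":0,"y":-0.001,"z":0.001,"roll":0,"hand":1},{"x":0,"y":-0.001,"z":0.002,"roll":0,"hand":1},{"x":0,"y":-0.001,"z":0.002,"roll":0,"hand":1},{"x":0,"y":-0.001,"z":0.002,"roll":0,"hand":1}])

```text
time_s: 8.82
eef_pos: [420.7, 74.1, 63.0]
ee_rot: [-3.141, 0.001, -3.006]
wrist_force: [-1.7, -0.7, 4.6]
finger_gap: 20.1
```

Contact. I'll open, then lift clear.

Request:
carry_out(deltas=[{"x":0,"y":0,"z":0,"roll":0,"hand":0.2},{"x":0,"y":0,"z":0,"roll":0,"hand":-0.2},{"x":0,"y":0,"z":0,"roll":0,"hand":-0.2},{"x":0,"y":0,"z":0,"roll":0,"hand":-0.2},{"x":0,"y":0,"z":0,"roll":0,"hand":-0.2},{"x":0,"y":0,"z":-0.015,"roll":0,"hand":-0.2},{"x":0,"y":0,"z":-0.05,"roll":0,"hand":-0.2},{"x":0,"y":0,"z":-0.11,"roll":0,"hand":-0.2},{"x":0,"y":0,"z":-0.17,"roll":0,"hand":-0.2},{"x":0,"y":0,"z":-0.23,"roll":0,"hand":-0.2},{"x":0,"y":0,"z":-0.29,"roll":0,"hand":-0.2},{"x":0,"y":0,"z":-0.32,"roll":0,"hand":-0.2},{"x":0,"y":0,"z":-0.32,"roll":0,"hand":-0.2}])

```text
time_s: 10.45
eef_pos: [421.3, 74.2, 386.8]
ee_rot: [-3.141, 0.008, -3.006]
wrist_force: [-0.5, 0.6, -0.5]
finger_gap: 51.4
```

Request:
carry_out(deltas=[{"x":-0.02,"y":0.05,"z":0,"roll":0.18,"hand":1},{"x":-0.04,"y":0.1,"z":0,"roll":0.36,"hand":1},{"x":-0.06,"y":0.15,"z":0,"roll":0.54,"hand":1},{"x":-0.078,"y":0.197,"z":0,"roll":0.72,"hand":1},{"x":-0.078,"y":0.197,"z":0,"roll":0.9,"hand":1},{"x":-0.078,"y":0.197,"z":0,"roll":1.08,"hand":1},{"x":-0.078,"y":0.197,"z":0,"roll":1.26,"hand":1},{"x":-0.078,"y":0.197,"z":0,"roll":1.44,"hand":1},{"x":-0.078,"y":0.197,"z":0,"roll":1.571,"hand":1},{"x":-0.078,"y":0.197,"z":0.03,"roll":1.571,"hand":1},{"x":-0.078,"y":0.197,"z":0.06,"roll":1.571,"hand":1},{"x":-0.078,"y":0.197,"z":0.09,"roll":1.571,"hand":1},{"x":-0.078,"y":0.197,"z":0.094,"roll":1.571,"hand":1},{"x":-0.078,"y":0.197,"z":0.094,"roll":1.571,"hand":1},{"x":-0.078,"y":0.197,"z":0.094,"roll":1.571,"hand":1}])

```text
time_s: 12.32
eef_pos: [471.6, 280.2, 289.9]
ee_rot: [3.139, -0.001, 1.706]
wrist_force: [0.1, 0.3, 0.8]
finger_gap: 0.1
```

```bash
python3 - <<'E'
from h import *
st=manip.read_state();print(st['eef_pos'],st['ee_rot'],st['wrist_force'],st['qpos'])
d=st['eef_pos'][:2]-[486.5,170.6]; print('s,n',d@[.991,.135],d@[-.135,.991])
s=shot('scene','s4')[60:310,370:620];t=shot('top','t4')[200:450,20:270]
cv2.imwrite('pics/c6.png',cv2.resize(np.hstack([s,t])[:,:,::-1],None,fx=1.6,fy=1.6))
E
```

```text
[471.56113131 280.16929385 289.92480178] [ 3.13902216e+00 -6.79547948e-04  1.70578095e+00] [0.06595455 0.33722009 0.75175242] [ 4.08147995e-01  8.42400579e-03  1.73161629e+00 -3.96998427e-05
  1.39889385e+00  2.73170983e-01]
s,n -0.012564206517609925 110.59991747772784
```

View pics/c6.png

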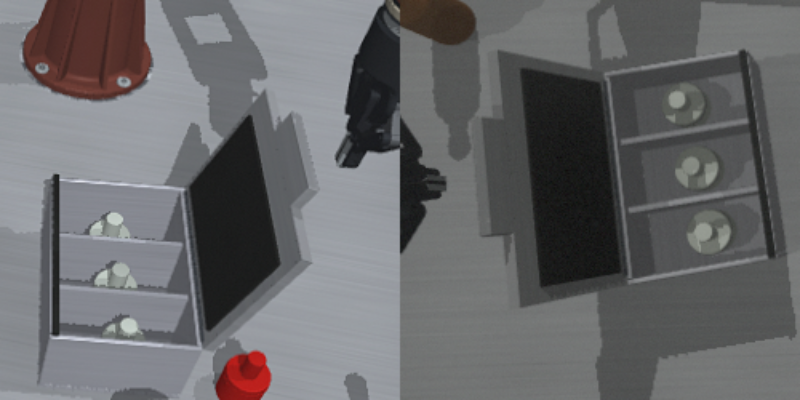

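The three canisters stand upright in the chest, the new one at top crop (708,233). The shut fingers are at (440,183), beyond the lip edge (483,178), with a gap of about 35 mm. (9 viewed.) Next is planning the push arc.

```bash
python3 - <<'E'
import numpy as np
for th in list(np.arange(1.85,1.57,-.07))+list(np.arange(1.57,-.01,-.0785)):
    rho=180+ (1.57-th)*6 if th<1.57 else 0
    if th>=1.571: n,z=-205*np.cos(th)+12*np.sin(th)+11,290
    else: n,z=-rho*np.cos(th)+12*np.sin(th)+11, 110.5+rho*np.sin(th)+12*np.cos(th)
    print(round(th,3),round(n,1),round(z,1),'| d n',round(n-110.6,1),'z',round(290-z,1))
E
```

```text
1.85 79.0 290 | d n -31.6 z 0
1.78 65.3 290 | d n -45.3 z 0
1.71 51.3 290 | d n -59.3 z 0
1.64 37.1 290 | d n -73.5 z 0
1.57 23.0 110.5 | d n -87.6 z 179.5
1.492 8.7 291.4 | d n -101.9 z -1.4
1.413 -5.6 291.1 | d n -116.2 z -1.1
1.334 -19.8 289.7 | d n -130.4 z 0.3
1.256 -33.9 287.2 | d n -144.5 z 2.8
1.178 -47.8 283.5 | d n -158.4 z 6.5
1.099 -61.4 278.8 | d n -172.0 z 11.2
1.02 -74.6 273.0 | d n -185.2 z 17.0
0.942 -87.4 266.2 | d n -198.0 z 23.8
0.863 -99.6 258.3 | d n -210.2 z 31.7
0.785 -111.2 249.5 | d n -221.8 z 40.5
0.706 -122.1 239.8 | d n -232.7 z 50.2
0.628 -132.2 229.3 | d n -242.8 z 60.7
0.549 -141.5 217.9 | d n -252.1 z 72.1
0.471 -149.8 205.9 | d n -260.4 z 84.1
0.392 -157.2 193.1 | d n -267.8 z 96.9
0.314 -163.7 179.8 | d n -274.3 z 110.2
0.235 -169.0 166.0 | d n -279.6 z 124.0
0.157 -173.3 151.8 | d n -283.9 z 138.2
0.078 -176.4 137.3 | d n -287.0 z 152.7
-0.0 -178.4 122.5 | d n -289.0 z 167.5
```

Request:
carry_out(deltas=[{"x":-0.012,"y":0,"z":0,"roll":0,"hand":1},{"x":-0.02,"y":0,"z":0,"roll":0,"hand":1},{"x":-0.025,"y":0,"z":0,"roll":0,"hand":1},{"x":-0.028,"y":0,"z":0,"roll":0,"hand":1},{"x":-0.031,"y":0,"z":0,"roll":0,"hand":1},{"x":-0.034,"y":0,"z":0,"roll":0,"hand":1},{"x":-0.037,"y":0,"z":0,"roll":0,"hand":1},{"x":-0.041,"y":0,"z":0,"roll":0,"hand":1},{"x":-0.045,"y":0,"z":0,"roll":0,"hand":1},{"x":-0.049,"y":0,"z":0,"roll":0,"hand":1},{"x":-0.053,"y":0,"z":0,"roll":0,"hand":1},{"x":-0.057,"y":0,"z":0,"roll":0,"hand":1},{"x":-0.061,"y":0,"z":0,"roll":0,"hand":1}])

```text
time_s: 14.05
eef_pos: [480.0, 223.3, 291.6]
ee_rot: [3.136, -0.008, 1.707]
wrist_force: [-1.6, 7.8, 6.8]
finger_gap: -0.1
```

Request:
carry_out(deltas=[{"x":-0.004,"y":0,"z":0,"roll":0,"hand":1},{"x":-0.008,"y":0,"z":0,"roll":0,"hand":1},{"x":-0.012,"y":0,"z":0,"roll":0,"hand":1},{"x":-0.016,"y":0,"z":0,"roll":0,"hand":1},{"x":-0.02,"y":0,"z":0,"roll":0,"hand":1},{"x":-0.024,"y":0,"z":0,"roll":0,"hand":1},{"x":-0.028,"y":0,"z":0,"roll":0,"hand":1},{"x":-0.032,"y":0,"z":0,"roll":0,"hand":1},{"x":-0.036,"y":0,"z":0,"roll":0,"hand":1},{"x":-0.04,"y":0,"z":0,"roll":0,"hand":1},{"x":-0.045,"y":0,"z":0,"roll":0,"hand":1},{"x":-0.05,"y":0,"z":0,"roll":0,"hand":1},{"x":-0.055,"y":0,"z":0,"roll":0,"hand":1},{"x":-0.06,"y":0,"z":0,"roll":0,"hand":1},{"x":-0.065,"y":0,"z":0,"roll":0,"hand":1},{"x":-0.07,"y":0,"z":0,"roll":0,"hand":1}])

```text
time_s: 16.05
eef_pos: [489.7, 152.9, 289.2]
ee_rot: [3.137, -0.006, 1.707]
wrist_force: [3.2, 8.2, -1.4]
finger_gap: 0.4
```

```bash
python3 - <<'E'
import numpy as np
def P(th):
    rho=180+(1.57-th)*6
    return np.array([-rho*np.cos(th)+12*np.sin(th)+11,110.5+rho*np.sin(th)+12*np.cos(th)])
def seg(a,b,k=20):
    return [(round(float(P(t)[0]-P(a)[0])/1e3,3),round(float(P(a)[1]-P(t)[1])/1e3,3)) for t in np.linspace(a,b,k+1)[1:]]
print(seg(1.33,.78));print(seg(.78,.3));print(seg(.3,.06,14))
E
```

```text
[(-0.005, 0.001), (-0.01, 0.002), (-0.015, 0.003), (-0.02, 0.004), (-0.025, 0.005), (-0.029, 0.007), (-0.034, 0.008), (-0.039, 0.01), (-0.044, 0.012), (-0.048, 0.014), (-0.053, 0.016), (-0.057, 0.018), (-0.062, 0.021), (-0.066, 0.023), (-0.071, 0.026), (-0.075, 0.028), (-0.079, 0.031), (-0.083, 0.034), (-0.087, 0.037), (-0.091, 0.041)]
[(-0.003, 0.003), (-0.007, 0.006), (-0.01, 0.009), (-0.013, 0.012), (-0.016, 0.015), (-0.019, 0.019), (-0.022, 0.022), (-0.025, 0.025), (-0.028, 0.029), (-0.031, 0.032), (-0.033, 0.036), (-0.036, 0.04), (-0.038, 0.044), (-0.041, 0.047), (-0.043, 0.051), (-0.045, 0.055), (-0.047, 0.059), (-0.049, 0.063), (-0.051, 0.067), (-0.053, 0.072)]
[(-0.001, 0.003), (-0.002, 0.006), (-0.004, 0.009), (-0.005, 0.012), (-0.006, 0.015), (-0.007, 0.018), (-0.007, 0.021), (-0.008, 0.025), (-0.009, 0.028), (-0.01, 0.031), (-0.011, 0.034), (-0.011, 0.037), (-0.012, 0.04), (-0.012, 0.044)]
```

Request:
carry_out(deltas=[{"x":-0.005,"y":0,"z":0.001,"roll":0,"hand":1},{"x":-0.01,"y":0,"z":0.002,"roll":0,"hand":1},{"x":-0.015,"y":0,"z":0.003,"roll":0,"hand":1},{"x":-0.02,"y":0,"z":0.004,"roll":0,"hand":1},{"x":-0.025,"y":0,"z":0.005,"roll":0,"hand":1},{"x":-0.029,"y":0,"z":0.007,"roll":0,"hand":1},{"x":-0.034,"y":0,"z":0.008,"roll":0,"hand":1},{"x":-0.039,"y":0,"z":0.01,"roll":0,"hand":1},{"x":-0.044,"y":0,"z":0.012,"roll":0,"hand":1},{"x":-0.048,"y":0,"z":0.014,"roll":0,"hand":1},{"x":-0.053,"y":0,"z":0.016,"roll":0,"hand":1},{"x":-0.057,"y":0,"z":0.018,"roll":0,"hand":1},{"x":-0.062,"y":0,"z":0.021,"roll":0,"hand":1},{"x":-0.066,"y":0,"z":0.023,"roll":0,"hand":1},{"x":-0.071,"y":0,"z":0.026,"roll":0,"hand":1},{"x":-0.075,"y":0,"z":0.028,"roll":0,"hand":1},{"x":-0.079,"y":0,"z":0.031,"roll":0,"hand":1},{"x":-0.083,"y":0,"z":0.034,"roll":0,"hand":1},{"x":-0.087,"y":0,"z":0.037,"roll":0,"hand":1},{"x":-0.091,"y":0,"z":0.041,"roll":0,"hand":1}])

```text
time_s: 18.55
eef_pos: [501.5, 61.8, 248.2]
ee_rot: [3.138, -0.004, 1.706]
wrist_force: [0.6, 4.7, 2.9]
finger_gap: -0.1
```

Request:
carry_out(deltas=[{"x":-0.003,"y":0,"z":0.003,"roll":0,"hand":1},{"x":-0.007,"y":0,"z":0.006,"roll":0,"hand":1},{"x":-0.01,"y":0,"z":0.009,"roll":0,"hand":1},{"x":-0.013,"y":0,"z":0.012,"roll":0,"hand":1},{"x":-0.016,"y":0,"z":0.015,"roll":0,"hand":1},{"x":-0.019,"y":0,"z":0.019,"roll":0,"hand":1},{"x":-0.022,"y":0,"z":0.022,"roll":0,"hand":1},{"x":-0.025,"y":0,"z":0.025,"roll":0,"hand":1},{"x":-0.028,"y":0,"z":0.029,"roll":0,"hand":1},{"x":-0.031,"y":0,"z":0.032,"roll":0,"hand":1},{"x":-0.033,"y":0,"z":0.036,"roll":0,"hand":1},{"x":-0.036,"y":0,"z":0.04,"roll":0,"hand":1},{"x":-0.038,"y":0,"z":0.044,"roll":0,"hand":1},{"x":-0.041,"y":0,"z":0.047,"roll":0,"hand":1},{"x":-0.043,"y":0,"z":0.051,"roll":0,"hand":1},{"x":-0.045,"y":0,"z":0.055,"roll":0,"hand":1},{"x":-0.047,"y":0,"z":0.059,"roll":0,"hand":1},{"x":-0.049,"y":0,"z":0.063,"roll":0,"hand":1},{"x":-0.051,"y":0,"z":0.067,"roll":0,"hand":1},{"x":-0.053,"y":0,"z":0.072,"roll":0,"hand":1}])

```text
time_s: 21.05
eef_pos: [507.8, 7.2, 175.0]
ee_rot: [-3.141, 0.0, 1.706]
wrist_force: [0.2, 4.5, 3.2]
finger_gap: 0.2
```

Request:
carry_out(deltas=[{"x":-0.002,"y":0,"z":0.003,"roll":0,"hand":1},{"x":-0.003,"y":0,"z":0.006,"roll":0,"hand":1},{"x":-0.005,"y":0,"z":0.009,"roll":0,"hand":1},{"x":-0.007,"y":0,"z":0.012,"roll":0,"hand":1},{"x":-0.009,"y":0,"z":0.015,"roll":0,"hand":1},{"x":-0.011,"y":0,"z":0.018,"roll":0,"hand":1},{"x":-0.013,"y":0,"z":0.021,"roll":0,"hand":1},{"x":-0.015,"y":0,"z":0.024,"roll":0,"hand":1},{"x":-0.017,"y":0,"z":0.027,"roll":0,"hand":1},{"x":-0.018,"y":0,"z":0.03,"roll":0,"hand":1},{"x":-0.019,"y":0,"z":0.033,"roll":0,"hand":1},{"x":-0.02,"y":0,"z":0.036,"roll":0,"hand":1},{"x":-0.02,"y":0,"z":0.038,"roll":0,"hand":1},{"x":-0.02,"y":0,"z":0.04,"roll":0,"hand":1}])

```text
time_s: 22.8
eef_pos: [510.7, -13.1, 135.3]
ee_rot: [3.141, 0.001, 1.706]
wrist_force: [-0.9, 0.4, 2.8]
finger_gap: -0.1
```

Request:
carry_out(deltas=[{"x":0,"y":0,"z":0.001,"roll":0,"hand":1},{"x":0,"y":0,"z":0.002,"roll":0,"hand":1},{"x":0,"y":0,"z":0.003,"roll":0,"hand":1},{"x":0,"y":0,"z":0.004,"roll":0,"hand":1},{"x":0,"y":0,"z":0.005,"roll":0,"hand":1},{"x":0,"y":0,"z":0.006,"roll":0,"hand":1},{"x":0,"y":0,"z":0.007,"roll":0,"hand":1},{"x":0,"y":0,"z":0.008,"roll":0,"hand":1},{"x":0,"y":0,"z":0.009,"roll":0,"hand":1},{"x":0,"y":0,"z":0.01,"roll":0,"hand":1}])

```text
time_s: 24.05
eef_pos: [510.9, -13.1, 126.1]
ee_rot: [3.141, 0.001, 1.706]
wrist_force: [-1.2, -4.3, 8.8]
finger_gap: 0.2
```

Request:
carry_out(deltas=[{"x":0,"y":0,"z":0.0005,"roll":0,"hand":1},{"x":0,"y":0,"z":0.001,"roll":0,"hand":1},{"x":0,"y":0,"z":0.0015,"roll":0,"hand":1},{"x":0,"y":0,"z":0.002,"roll":0,"hand":1},{"x":0,"y":0,"z":0.002,"roll":0,"hand":1}])

```text
time_s: 24.68
eef_pos: [510.9, -13.2, 124.4]
ee_rot: [3.141, 0.002, 1.706]
wrist_force: [-1.0, -3.9, 9.4]
finger_gap: -0.1
```

Request:
carry_out(deltas=[{"x":0,"y":0,"z":0.0005,"roll":0,"hand":1},{"x":0,"y":0,"z":0.001,"roll":0,"hand":1},{"x":0,"y":0,"z":0.0015,"roll":0,"hand":1},{"x":0,"y":0,"z":0.0015,"roll":0,"hand":1}])

```text
time_s: 25.18
eef_pos: [510.9, -13.3, 123.2]
ee_rot: [3.141, 0.002, 1.706]
wrist_force: [-2.6, -4.2, 11.1]
finger_gap: 0.1
```

Request:
carry_out(deltas=[{"x":0,"y":0,"z":0.0005,"roll":0,"hand":1},{"x":0,"y":0,"z":0.001,"roll":0,"hand":1},{"x":0,"y":0,"z":0.001,"roll":0,"hand":1},{"x":0,"y":0,"z":0.001,"roll":0,"hand":1}])

```text
time_s: 25.68
eef_pos: [510.9, -13.3, 122.5]
ee_rot: [3.142, 0.002, 1.706]
wrist_force: [-3.0, -4.3, 11.9]
finger_gap: -0.4
```

Request:
carry_out(deltas=[{"x":0,"y":0,"z":0.0005,"roll":0,"hand":1},{"x":0,"y":0,"z":0.001,"roll":0,"hand":1},{"x":0,"y":0,"z":0.001,"roll":0,"hand":1},{"x":0,"y":0,"z":0.001,"roll":0,"hand":1}])

```text
time_s: 26.18
eef_pos: [511.0, -13.3, 122.4]
ee_rot: [-3.141, 0.002, 1.706]
wrist_force: [-5.0, -4.4, 17.0]
finger_gap: -0.1
```

Home: z stopped at 122.4 (122.5 expected) with 17 N. Holding a bit over a second.

Request:
carry_out(deltas=[{"x":0,"y":0,"z":0,"roll":0,"hand":1},{"x":0,"y":0,"z":0,"roll":0,"hand":1},{"x":0,"y":0,"z":0,"roll":0,"hand":1},{"x":0,"y":0,"z":0,"roll":0,"hand":1},{"x":0,"y":0,"z":0,"roll":0,"hand":1},{"x":0,"y":0,"z":0,"roll":0,"hand":1},{"x":0,"y":0,"z":0,"roll":0,"hand":1},{"x":0,"y":0,"z":0,"roll":0,"hand":1},{"x":0,"y":0,"z":0,"roll":0,"hand":1},{"x":0,"y":0,"z":0,"roll":0,"hand":1}])

```text
time_s: 27.42
eef_pos: [511.0, -13.3, 122.4]
ee_rot: [-3.141, 0.002, 1.706]
wrist_force: [-5.2, -5.0, 16.0]
finger_gap: 0.2
```

Held for 1.7 s at 16 to 17 N. Lifting off gently and looking.

Request:
carry_out(deltas=[{"x":0,"y":0,"z":-0.001,"roll":0,"hand":1},{"x":0,"y":0,"z":-0.003,"roll":0,"hand":1},{"x":0,"y":0,"z":-0.01,"roll":0,"hand":1},{"x":0,"y":0,"z":-0.04,"roll":0,"hand":1},{"x":0,"y":0,"z":-0.09,"roll":0,"hand":1},{"x":0,"y":0,"z":-0.15,"roll":0,"hand":1},{"x":0,"y":0,"z":-0.2,"roll":0,"hand":1},{"x":0,"y":-0.05,"z":-0.22,"roll":0,"hand":1},{"x":0,"y":-0.1,"z":-0.22,"roll":0,"hand":1},{"x":0,"y":-0.1,"z":-0.22,"roll":0,"hand":1},{"x":0,"y":-0.1,"z":-0.22,"roll":0,"hand":1}])

```text
time_s: 28.8
eef_pos: [411.5, -25.5, 339.4]
ee_rot: [3.141, -0.001, 1.706]
wrist_force: [0.6, 0.1, 0.1]
finger_gap: -0.3
```

```bash
python3 - <<'E'
from h import *
S,T=manip.calibration('scene'),manip.calibration('top')
a=shot('scene','s5');t=shot('top','t5')
H=np.array([486.5,170.6,110.5]);n=np.array([-.135,.991,0]);s=np.array([.991,.135,0]);k=np.array([0,0,1])
# expected positions of closed lip corners (upper face)
im=a[:,:,::-1].copy()
for q in(-55,55):
    p=proj(S,H+s*q-n*205+k*12); print('lip corner exp',p.round(1)); cv2.circle(im,tuple(int(v) for v in p.round()),2,(0,0,255),1)
cv2.imwrite('pics/c7.png',np.hstack([cv2.resize(im[100:340,180:580],None,fx=1.0,fy=1.0,),t[100:340,0:400,::-1]]))
E
```

```text
lip corner exp [383.3 188.4]
lip corner exp [381.5 233.2]
```

View pics/c7.png

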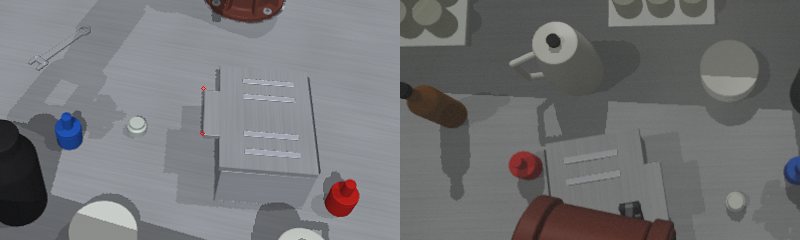

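The cover lies flat on the chest. Its lip corners, at crop (203,89) and (202,133), coincide with the positions predicted for a closed cover. The cap, blue, red, jug and saucers are where they were. Handing in.

```bash
python3 -c "
from rig import manip
print(manip.close_job(), manip.read_state()['time_s'])"
```

```text
the job is handed in; nothing more can be done
the job is handed in; nothing more can be done
```

The white canister is standing in the free compartment and the cover is closed on the seal. I handed the job in at about 29 s of the 72 s allowed.

- **Canister:** I gripped it by its knob and set it down about 1 mm from the measured mat centre. A picture before closing showed it upright in its compartment, with the other two canisters still standing.
- **Cover:** I pushed it down over about 11 s; the wrist readings between moves were 3 to 12 N. It stopped at 122.4 mm, against 122.5 mm expected when fully home. I then pressed with 16–17 N for more than a second and lifted off.
- **Last check:** after I let go, the lip corners in the picture coincided with their predicted closed positions to a pixel or two. The cap, the saucers, the jug and the blue and red look-alikes looked unmoved by eye; the flask and the timer were not fully in that last view.

Some things disagreed or went unchecked:
- **First move:** it was refused for incomplete rows, with nothing moved.
- **Two-view rays:** they missed each other by 4–6 mm on the knob and two rim corners, and by up to about 11 mm on the cover's edges. The heights still agreed with the text to about 3 mm at the knob and 2 mm at the rim.
- **Mat:** its height was not measured from two views; contact on lowering agreed with it to about 1 mm.
- **Pressing force:** it also had about 5 N each of sideways x and y force.
- **Forces:** I only saw them at the end of each move, so a brief peak in between would not show.

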